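Return a sample case to the packed rack

TASK

Put the sample case that stands on the bench back into the rack: push it into the gap in the middle of the row, between the two pairs of cases, nudging them apart without toppling them. It should end fully home against the rack's back wall, upright and square between its neighbours, with all the cases still standing in the rack; leave the other things on the bench where they are.

Things in the scene. Friction and masses are not known exactly. Their poses are not given: they have to be found in the camera images.
- case_mid (a point): the loose sample case to put away, on the bench: grey box 90 long (x) x 34 wide (y) x 70 high, mid-top a black grip block 36 (x) x 12 (y) x 32 high; 102 high in all. Upright corners bevelled (16 along x, 9 along y): each end face is 16 wide. Same either way round. The point is its centre, 51 mm above its underside, 51 mm below the grip's top, 19 mm below the box's top; z up
- case: the same loose case (0.14 to 0.28 kg; slick plastic, friction about 0.25 against other cases and the rack); origin at the centre of its underside, axes as for case_mid
- rack: aluminium rack fixed to the bench, open on top and at its front (-x, towards the robot). x points into it, y left seen from the front. Origin on the bench, below the centre of a case that is home (case length along the rack's x, centre at x = 0 to +1). Floor 6 thick, from x = -52; back wall's inner face at x = +46; side walls' inner faces at y = +-96; walls rise to 56 above the bench
- rack_home (a point): point on top of the rack's floor, 6 mm above the rack's origin, in the middle of its width; axes as the rack's. The gap in the row is 14 to 22 wide, narrower than a case and not always at mid-width, but there is spare room at both ends of the row: with the case in, 22 mm are left over in all, so the row fits with the case's centre at any y between -10 and +10
- row_l1_mid (a point): same make as case; the point is its centre, 51 mm above its underside; axes as for case_mid. Weighs 0.14 to 0.28 kg, slick, stands loose on the rack floor, its back end 1 to 5 mm from the rack's back wall: the one just left (+y in the rack) of the gap
- row_l2_mid (a point): same make as case; the point is its centre, 51 mm above its underside; axes as for case_mid. Weighs 0.14 to 0.28 kg, slick, stands loose on the rack floor, its back end 1 to 5 mm from the rack's back wall: left of row_l1, at the left end of the row
- row_r1_mid (a point): same make as case; the point is its centre, 51 mm above its underside; axes as for case_mid. Weighs 0.14 to 0.28 kg, slick, stands loose on the rack floor, its back end 1 to 5 mm from the rack's back wall: the one just right (-y in the rack) of the gap
- row_r2_mid (a point): same make as case; the point is its centre, 51 mm above its underside; axes as for case_mid. Weighs 0.14 to 0.28 kg, slick, stands loose on the rack floor, its back end 1 to 5 mm from the rack's back wall: right of row_r1, at the right end of the row
- tin: bystander: round white tin, 56 across, 30 high; origin at the centre of its underside
- dish: bystander: round clear dish, 90 across, 16 high; origin at the centre of its underside
- jar: bystander: round amber jar, 48 across, 75 high; origin at the centre of its underside
- tray: bystander: black divided tray, 100 (x) x 150 (y) x 25 high; origin at the centre of its underside
- driver: bystander: screwdriver with a green handle lying along its x, 180 long; origin on its underside near the middle
- tweezers: bystander: flat steel tweezers lying along their x, 125 long, 6 high; origin on their underside near the middle
Things that resemble listed ones, but are neither listed nor needed, are in the scene too. What is shaped like the case but orange is not meant.

How it is judged (in metres and radians):
At the end, for the whole second after the job is handed in: The case rests released on the rack floor between row_l1 and row_r1, within 10 mm of home, upright within 0.08 rad, square within 0.12 rad; the four row cases still stand in the rack in their order, upright within 0.08 rad, square within 0.15 rad, within 15 mm of home (x of case_mid in the frame of rack above -0.01 m and z of case_mid in the frame of rack between 0.052 and 0.062 m and angle between the x axis of case_mid and the x axis of rack, either way round below 0.12 rad and y of case_mid in the frame of row_l1_mid below -0.028 m and y of case_mid in the frame of row_r1_mid above 0.028 m and angle between each of case_mid, row_l1_mid, row_l2_mid, row_r1_mid, row_r2_mid's own z axis and vertical below 0.08 rad and linear speed of case below 0.02 m/s and x of each of row_l1_mid, row_l2_mid, row_r1_mid, row_r2_mid in the frame of rack above -0.015 m and z of each of row_l1_mid, row_l2_mid, row_r1_mid, row_r2_mid in the frame of rack below 0.062 m and angle between the x axis of each of row_l1_mid, row_l2_mid, row_r1_mid, row_r2_mid and the x axis of rack, either way round below 0.15 rad and y of row_l2_mid in the frame of row_l1_mid above 0.028 m and y of row_r2_mid in the frame of row_r1_mid below -0.028 m); the robot touches nothing.
It fails at once if a case of the row is toppled or lifted out (angle between any of row_l1_mid, row_l2_mid, row_r1_mid, row_r2_mid's own z axis and vertical above 0.4 rad or z of any of row_l1_mid, row_l2_mid, row_r1_mid, row_r2_mid in the frame of rack above 0.09 m).
It fails at once if another thing on the bench is moved more than 30 mm (distance of any of tin, dish, jar, tray, driver, tweezers from where it was at the start of the episode above 0.03 m).
It also fails if it takes over 38 s, if anything falls off the work surface, if the arm or the gripper's body presses on something with over 40 N, if the wrist force passes 120 N, or if a joint passes its speed limit or range.

ROBOT

A 6-joint arm with a two-finger parallel gripper is mounted at the origin on the work surface. World frame = base frame: x ahead of the robot, y to its left, z up, the work surface at z = 0. Lengths are in mm, angles in rad, forces in N, time in s.
With the tool pointing down it reaches from about 350 to 800 mm from the base axis. Payload 7.3 kg.
Tool frame: the origin (TCP) lies midway between the tips of the shut fingers; the grasp point (between the pads) lies 19 mm behind it (manip.pinch_z is the distance from the TCP to the grasp point, in mm); z points along the fingers, y is the direction in which the jaws open and shut (so a half turn about z gives the same grasp; the last joint's range is limited). The gripper opens to 85 mm and grips with 20 to 120 N. Pads are 22 mm wide; open, the fingers measure 114 mm over their backs; the gripper's body (76 mm by 85 mm) begins 54 mm behind the grasp point. The pads swing forward as they close: fully open they stand 13 mm farther back than shut.
Start: joints at [1.126, 0.342, 1.524, -0, 1.275, -0.146], TCP at [154.531, 501.761, 231.322] pointing down, gripper open.
Joint ranges: [-2.53, 2.53], [-0.77, 2.02], [0.04, 2.7], [-1, 4.14], [0.28, 2.66], [-3.11, 3.11]. Speed limits (rad/s): [2.57, 2.57, 3.14, 3.14, 3.14, 3.14].

INTERFACE

Orientations are given as a rotation vector (axis times angle).
In Python, from plant import manip gives the robot as it stands. The module is installed in compiled form; this text tells all that it offers.
- The arm moves only by the shell command python3 -m inch 'ROWS' [FORCE]. ROWS is a JSON object of lists of equal length, an entry for each row: "gripper": the opening, from -1 (shut) to 1 (fully open); "delta_pos": the shift along the tool's x, y, z in cm, a list of three; "delta_rot": the turn, a rotation vector about the tool's x, y, z in degrees, a list of three. In form: {"gripper": [gripper, ...], "delta_pos": [[dx, dy, dz], ...], "delta_rot": [[ax, ay, az], ...]}. A call has 1 to 12 rows; each row shifts and turns the pose as measured when the row begins, along the tool's axes as they then stand; what a row does not reach is not made up. A row lasts 1/10 s, in which the tool goes at most 50 mm and 8.59 degrees, less where a joint would pass 70% of its speed; a pose out of reach is approached as far as the arm can. A call with a gripper value outside its range is refused whole. The fingers move at their own pace and stop on an object; FORCE is the grip in N (left out, the last holds). Time passes only in rows, so rows that do not move let the fingers close. It gives the time, the measured TCP pose, the force and the opening at its end, in the units of the state.
- manip.observe(): the state, without advancing time (a new reading comes with each control period).
- manip.read_camera(name): name is "side" or "top"; returns a dict with "pixels" (480x640x3 uint8, red, green, blue), "range_z" (480x640 float32, mm along the optical axis (not along the pixel's ray), 0 where there is no reading), "vfov" (degrees; the focal length in pixels is half the picture's height over the tangent of half this angle, whatever the lens; pixels are square), "cx", "cy" (the principal point, pixels), "T" (4x4, takes a point from camera to world coordinates). Camera axes: x right, y down, z forward; pixel columns grow to the right and rows downward; lengths in mm; the calibration is good to about 2 mm. A picture is of the moment at which its call begins.
- manip.job_done(): hands the job in, once; it reports no verdict.
The state is a dict: "clock": time; "joints": joint angles; "joint_velocities": joint speeds; "effort": joint torques, N m; "tool_pos": TCP position; "orientation": TCP orientation; "contact_force": force on the tool from outside, world axes, zero at the start; "moment": the same for the moment, N m; "gripper_width": finger opening in mm.
Only numpy, scipy, OpenCV 4.12 (cv2) and the standard library are available. Lean on these libraries where they do the work, as an engineer would, in place of code of your own. Each camera call takes 0.05 s, during which the arm holds its last target. There are 200 camera calls.

## Working session

There is one attempt and no reset: what is moved stays moved. The work goes in short steps, Python scripts to look and compute and a shell command to move; the robot and the scene stay as the last step left them, time stands still between calls to the robot, and variables do not carry over. Pictures are saved under pics/ and viewed, on a budget of 10 in all, crops included, one or two more only if the job needs it, and the job is handed in when it is done.

```bash
mkdir -p pics; cat > h.py <<'E'
import numpy as np, cv2, pickle
from plant import manip
def shot(name,tag):
    c=manip.read_camera(name); pickle.dump(c,open(f'pics/{tag}.pkl','wb'))
    cv2.imwrite(f'pics/{tag}.png',cv2.cvtColor(c['pixels'],cv2.COLOR_RGB2BGR)); return c
def load(tag): return pickle.load(open(f'pics/{tag}.pkl','rb'))
def cloud(c):
    f=240/np.tan(np.radians(c['vfov'])/2); v,u=np.mgrid[:480,:640]; z=c['range_z'].astype(float)
    P=np.stack([(u-c['cx'])/f*z,(v-c['cy'])/f*z,z],-1)
    T=np.array(c['T']); W=P@T[:3,:3].T+T[:3,3]; W[z==0]=np.nan; return W
def crop(tag,x0,y0,x1,y1,s,out):
    im=cv2.imread(f'pics/{tag}.png')[y0:y1,x0:x1]
    cv2.imwrite(f'pics/{out}.png',cv2.resize(im,None,fx=s,fy=s,interpolation=cv2.INTER_CUBIC))
E
python3 - <<'E'
from h import *
a=shot('top','t0');b=shot('side','s0')
cv2.imwrite('pics/both.png',cv2.resize(np.vstack([cv2.imread('pics/t0.png'),cv2.imread('pics/s0.png')]),None,fx=.625,fy=.625,interpolation=cv2.INTER_AREA))
print(a['T'],b['T'],a['vfov'],a['cx'],a['cy']);print(manip.observe(),manip.pinch_z)
E
```

```text
[[ 1.93607140e-02 -9.85810324e-01  1.66742819e-01  3.41209358e+02]
 [-9.99792035e-01 -2.01578890e-02 -3.08959297e-03 -5.23344470e+01]
 [ 6.40693590e-03 -1.66648326e-01 -9.85995581e-01  1.22194437e+03]
 [ 0.00000000e+00  0.00000000e+00  0.00000000e+00  1.00000000e+00]] [[-9.91917844e-01 -6.63613682e-02  1.08144165e-01  4.25585406e+02]
 [-1.26303292e-01  5.97722536e-01 -7.91691385e-01  7.16753620e+02]
 [-1.21024808e-02 -7.98951775e-01 -6.01273308e-01  6.70002472e+02]
 [ 0.00000000e+00  0.00000000e+00  0.00000000e+00  1.00000000e+00]] 46.98139945743578 316.6110538415577 234.6438973113947
{'clock': 0.1, 'joints': array([ 1.12599058e+00,  3.42628311e-01,  1.52491685e+00,  1.33647030e-05,
        1.27540952e+00, -1.46028262e-01]), 'joint_velocities': array([ 0.00025554, -0.00214282, -0.00359245,  0.00041074,  0.00010487,
       -0.00093955]), 'effort': array([ 1.43584435e-03, -4.34457707e+01, -2.46490932e+01, -2.49234226e-04,
        4.80156057e-03, -1.94792833e-06]), 'tool_pos': array([154.36835221, 501.41806011, 230.70992125]), 'orientation': array([-4.67520010e-01, -3.10619656e+00,  2.04067371e-03]), 'contact_force': array([ 0.18385318,  0.78833216, -0.00133571]), 'moment': array([-0.06386145,  0.00827008,  0.03177532]), 'gripper_width': 85.2892491913027} 18.700000000000003
```

View pics/t0.png

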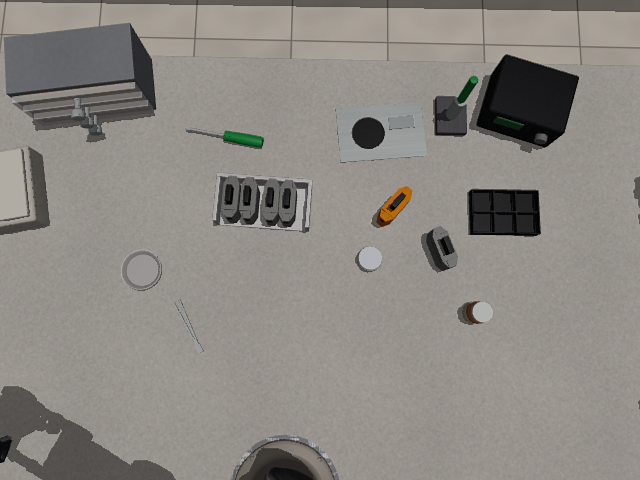

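View pics/s0.png

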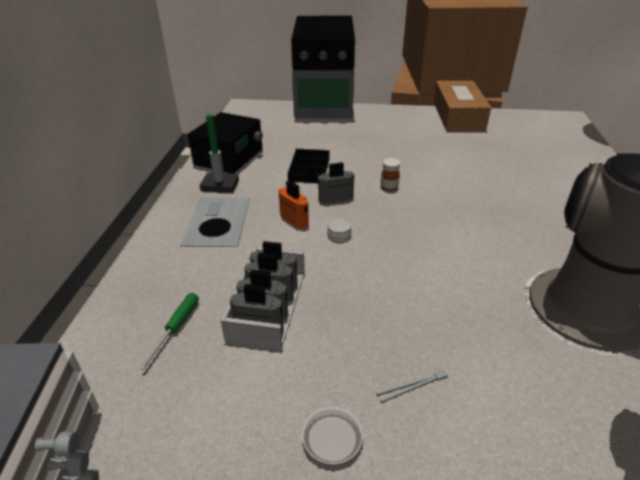

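The only candidates shaped like the case in the top view are the grey one at (441,248), the orange decoy at (396,205), and the four row cases in the rack at (231,198), (249,200), (271,201) and (288,202). I choose (441,248), which is grey and loose on the bench. Next I'll measure it and check it in a close crop.

```bash
python3 - <<'E'
from h import *
c=load('t0');W=cloud(c)
def sel(x0,y0,x1,y1,zl,zh):
    m=np.zeros((480,640),bool);m[y0:y1,x0:x1]=1
    return W[m&(W[...,2]>zl)&(W[...,2]<zh)]
def rect(p):
    r=cv2.minAreaRect(p[:,:2].astype(np.float32)); return np.round(r[0],1),np.round(r[1],1),round(r[2],1),len(p),np.round(np.median(p[:,2]),1)
for n,b in dict(case=(420,220,465,275),rack=(210,170,315,235)).items():
    for zl,zh in((62,78),(94,112),(45,60)): 
        p=sel(*b,zl,zh); print(n,zl,rect(p) if len(p) else None)
m=np.zeros((480,640),np.uint8); R=W[170:235,210:315,2]; 
for zl,zh in ((95,110),):
    k=((R>zl)&(R<zh)).astype(np.uint8); n,l=cv2.connectedComponents(k)
    for i in range(1,n): 
        p=W[170:235,210:315][l==i]
        if len(p)>8: print('grip',rect(p))
crop('t0',205,165,320,240,3,'a');crop('t0',380,180,495,255+0,3,'b');crop('t0',415,215,470,280,4,'b')
a=cv2.imread('pics/a.png');b=cv2.imread('pics/b.png')
o=np.zeros((500,600,3),np.uint8);o[:225,:345]=a;o[230:490,:220]=b;cv2.imwrite('pics/c1.png',o)
E
```

```text
case 62 (array([ 516.8, -326.2]), array([90.1, 36.5]), 20.0, 498, np.float64(70.3))
case 94 (array([ 516.5, -326.3]), array([35.7, 12.7]), 22.0, 118, np.float64(102.1))
case 45 (array([ 511.5, -315.4]), array([90.2, 12.7]), 23.7, 82, np.float64(53.2))
rack 62 (array([615.1,  62.2]), array([201.9,  99.1]), 87.2, 1452, np.float64(75.6))
rack 94 (array([611.8,  69.7]), array([134.3,  37.4]), 87.3, 443, np.float64(108.3))
rack 45 (array([613.7,  63.7]), array([208.6, 107.3]), 87.0, 802, np.float64(56.1))
grip (array([614.3, 130.2]), array([13. , 36.8]), 86.7, 87, np.float64(107.6))
grip (array([612.9,  91.9]), array([11.5, 37.2]), 87.1, 82, np.float64(107.5))
grip (array([610.2,  43.8]), array([12.2, 36.5]), 87.1, 80, np.float64(107.7))
grip (array([608.9,   8.6]), array([12. , 37.2]), 86.6, 87, np.float64(107.8))
```

View pics/c1.png

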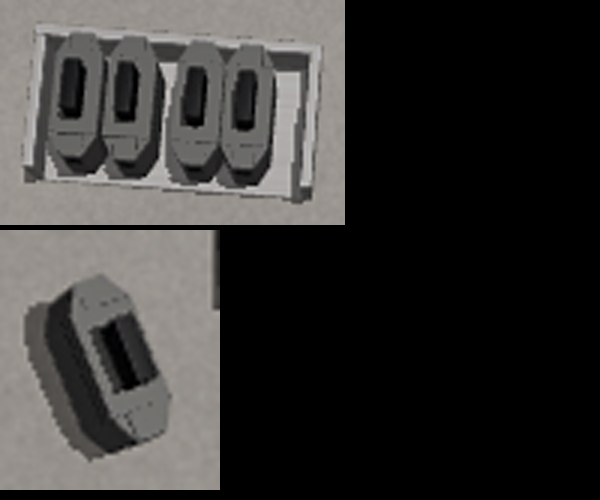

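The crop shows the grey loose case with its black grip in the middle, at about (441,248) in the top view. The row of four has its gap between the 2nd and 3rd cases, at about (260,200). Measured tops of 70.3 and 102.1 mm match the given sizes, and in the rack the grip tops are at 107.6 mm against an expected 108. Next I'll refine the rack frame and work out the first move.

```bash
cat >> h.py <<'E'
from scipy.spatial.transform import Rotation as Ro
def to(x,y,z,yaw_y=None):
    s=manip.observe();R=Ro.from_rotvec(s['orientation']).as_matrix()
    d=R.T@(np.array([x,y,z])-s['tool_pos'])/10
    ty=np.degrees(np.arctan2(R[1,1],R[0,1]))
    print('t',round(s['clock'],2),'pos',np.round(s['tool_pos'],1),'F',np.round(s['contact_force'],1),'w',round(s['gripper_width'],1),'ztilt',np.round(R[:2,2],3),'yyaw',round(ty,2))
    print('d cm',np.round(d,2), 'rz deg',None if yaw_y is None else round(-((yaw_y-ty+180)%360-180),2))
E
python3 - <<'E'
from h import *
W=cloud(load('t0'))
def pca(p):
    p=p[:,:2];c=p.mean(0);_,_,v=np.linalg.svd(p-c);return np.degrees(np.arctan(v[0,1]/v[0,0]))
C=W[220:275,420:465].reshape(-1,3)
for a,b in((66,75),(98,106)):
    p=C[(C[:,2]>a)&(C[:,2]<b)];print('case yaw',a,pca(p),p.mean(0))
R=W[165:240,205:320].reshape(-1,3); t=np.radians(-3.0);M=np.array([[np.cos(t),np.sin(t)],[-np.sin(t),np.cos(t)]])
q=(R[:,:2]-[612.7,63.7])@M.T
w=(R[:,2]>50)&(R[:,2]<61)
def rep(n,m,k): 
    v=q[m]; print(n,len(v),np.round(np.percentile(v[:,k],[3,50,97]),1),'slope',np.polyfit(v[:,1-k],v[:,k],1).round(3))
rep('left',w&(q[:,1]>92),1);rep('right',w&(q[:,1]<-92),1) if 0 else None
rep('left',w&(q[:,1]>92),1,) if 0 else None
rep('L',w&(q[:,1]>92),1);rep('R',w&(q[:,1]<-92),1);rep('B',w&(q[:,0]>42)&(abs(q[:,1])<92),0)
to(400,280,230);to(516.6,-326.2,180,111)
E
```

```text
case yaw 66 21.640519481123622 [ 515.26351914 -324.64724876   70.37166792]
case yaw 98 21.69462519736842 [ 515.93413223 -326.4851933   102.40300442]
left 196 [ 95.1  98.9 103.6] slope [-1.0000e-02  9.9057e+01]
L 196 [ 95.1  98.9 103.6] slope [-1.0000e-02  9.9057e+01]
R 178 [-104.  -100.   -96.2] slope [ 8.00000e-03 -1.00007e+02]
B 275 [45.2 49.7 53.7] slope [3.0000e-03 4.9519e+01]
t 0.1 pos [154.4 501.4 230.7] F [ 0.2  0.8 -0. ] w 85.3 ztilt [-0.001 -0.001] yyaw 72.88
d cm [-29.99 -13.93   0.08] rz deg None
t 0.1 pos [154.4 501.4 230.7] F [ 0.2  0.8 -0. ] w 85.3 ztilt [-0.001 -0.001] yyaw 72.88
d cm [-58.98 -68.43   5.15] rz deg -38.12
```

```bash
python3 -m inch '{"gripper":[1,1,1,1,1,1,1,1,1,1,1,1],"delta_pos":[[-4.3,-2,0],[-4.3,-2,0],[-4.3,-2,0],[-4.3,-2,0],[-4.3,-2,0],[-4.3,-2,0],[-4.3,-2,0],[-2.2,-4.2,0],[-2.2,-4.2,0],[-2.2,-4.2,0],[-2.2,-4.2,0],[-2.2,-4.2,0]],"delta_rot":[[0,0,0],[0,0,0],[0,0,0],[0,0,0],[0,0,0],[0,0,0],[0,0,0],[0,0,0],[0,0,0],[0,0,0],[0,0,0],[0,0,0]]}'; python3 -c "
from h import *
to(516.3,-326.3,180,111.7)"
```

```text
clock: 1.3
tool_pos: [453.7, 33.7, 226.4]
orientation: [-0.448, -3.104, 0.005]
contact_force: [1.4, -0.5, 1.0]
gripper_width: 85.4
t 1.3 pos [453.7  33.7 226.4] F [ 1.4 -0.5  1. ] w 85.4 ztilt [-0.006 -0.002] yyaw 73.59
d cm [-16.2  -32.75   4.69] rz deg -38.11
```

```bash
python3 -m inch '{"gripper":[1,1,1,1,1,1,1,1],"delta_pos":[[-2,-4.1,0.5],[-2,-4.1,0.5],[-2,-4.1,0.5],[-2,-4.1,0.5],[-2,-4.1,0.5],[-2,-4.1,0.5],[-2,-4.1,0.5],[-2,-4.1,0.5]],"delta_rot":[[0,0,0],[0,0,0],[0,0,0],[0,0,0],[0,0,0],[0,0,0],[0,0,0],[0,0,0]]}';  python3 -m inch '{"gripper":[1,1,1,1,1,1],"delta_pos":[[0,0,0],[0,0,0],[0,0,0],[0,0,0],[0,0,0],[0,0,0]],"delta_rot":[[0,0,-7.6],[0,0,-7.6],[0,0,-7.6],[0,0,-7.6],[0,0,-7.6],[0,0,0]]}'; python3 -c "
from h import *
to(516.3,-326.3,75,111.7)"
```

```text
clock: 2.1
tool_pos: [512.8, -341.9, 183.7]
orientation: [-0.451, -3.102, 0.001]
contact_force: [-0.3, 0.6, 0.4]
gripper_width: 85.2
clock: 2.7
tool_pos: [510.0, -349.1, 176.6]
orientation: [0.608, -3.069, -0.013]
contact_force: [-0.2, -0.2, 0.7]
gripper_width: 85.4
t 2.7 pos [ 510.  -349.1  176.6] F [-0.2 -0.2  0.7] w 85.4 ztilt [-0.015  0.005] yyaw 112.4
d cm [-1.58  1.76 10.17] rz deg 0.7
```

```bash
cat >> h.py <<'E'
def go(x,y,z,yw):
    to(x,y,z,yw); s=manip.observe();R=Ro.from_rotvec(s['orientation']).as_matrix();a=np.radians(yw)
    Y=np.array([np.cos(a),np.sin(a),0]);Z=np.array([0,0,-1.]);T=np.stack([np.cross(Y,Z),Y,Z],1)
    print('drot deg',np.degrees(Ro.from_matrix(R.T@T).as_rotvec()).round(2))
E
python3 -m inch '{"gripper":[1,1],"delta_pos":[[-1.6,1.8,2],[0,0,0]],"delta_rot":[[0,0,0.7],[0,0,0]]}'; python3 -c "
from h import *
go(516.3,-326.3,75,111.7)"
```

```text
clock: 2.9
tool_pos: [517.4, -326.0, 155.5]
orientation: [0.575, -3.074, -0.013]
contact_force: [-0.2, 0.8, -0.4]
gripper_width: 85.6
t 2.9 pos [ 517.4 -326.   155.5] F [-0.2  0.8 -0.4] w 85.6 ztilt [-0.015  0.006] yyaw 111.19
d cm [ 0.01 -0.08  8.05] rz deg -0.51
drot deg [ 0.64 -0.7  -0.51]
```

```bash
python3 -m inch '{"gripper":[1,1,1,1,1,1],"delta_pos":[[0,-0.1,0],[0,0,2],[0,0,2],[0,0,2],[0,0,1.8],[0,0,0]],"delta_rot":[[0.6,-0.7,-0.5],[0,0,0],[0,0,0],[0,0,0],[0,0,0],[0,0,0]]}'; python3 -c "
from h import *
go(516.3,-326.3,75,111.7)"
```

```text
clock: 3.5
tool_pos: [518.9, -330.9, 78.5]
orientation: [-0.575, 3.081, -0.012]
contact_force: [0.5, 0.2, -0.5]
gripper_width: 85.0
t 3.5 pos [ 518.9 -330.9   78.5] F [ 0.5  0.2 -0.5] w 85.0 ztilt [ 0.008 -0.006] yyaw 111.13
d cm [0.08 0.53 0.34] rz deg -0.57
drot deg [-0.49  0.31 -0.57]
```

```bash
python3 -m inch '{"gripper":[1,1,1],"delta_pos":[[0.1,0.5,0.3],[0,0,0],[0,0,0]],"delta_rot":[[-0.4,0.3,-0.5],[0,0,0],[0,0,0]]}' 60; python3 -c "
from h import *
go(516.3,-326.3,75,111.7)"
```

```text
clock: 3.8
tool_pos: [516.7, -327.9, 78.0]
orientation: [-0.587, 3.084, -0.007]
contact_force: [-0.1, 0.0, 0.0]
gripper_width: 85.5
t 3.8 pos [ 516.7 -327.9   78. ] F [-0.1  0.   0. ] w 85.5 ztilt [ 0.004 -0.004] yyaw 111.54
d cm [-0.02  0.17  0.3 ] rz deg -0.16
drot deg [-0.27  0.11 -0.16]
```

```bash
python3 -m inch '{"gripper":[1,1,0,-1,-1,-1,-1,-1,-1,-1,-1],"delta_pos":[[0,0.2,0.3],[0,0,0],[0,0,0],[0,0,0],[0,0,0],[0,0,0],[0,0,0],[0,0,0],[0,0,0],[0,0,0],[0,0,0]],"delta_rot":[[-0.2,0,-0.1],[0,0,0],[0,0,0],[0,0,0],[0,0,0],[0,0,0],[0,0,0],[0,0,0],[0,0,0],[0,0,0],[0,0,0]]}' 60; python3 - <<'E'
from h import *
go(516.3,-326.3,75,111.7)
shot('side','s1');crop('s1',260,80,460,240,3.5,'s1c')
E
```

```text
clock: 4.9
tool_pos: [517.1, -326.7, 77.2]
orientation: [-0.589, 3.081, -0.006]
contact_force: [0.2, 0.7, 0.8]
gripper_width: 11.0
t 4.9 pos [ 517.1 -326.7   77.2] F [0.2 0.7 0.8] w 11.0 ztilt [ 0.006 -0.003] yyaw 111.64
d cm [0.06 0.07 0.22] rz deg -0.06
drot deg [-0.28  0.24 -0.06]
```

View pics/s1c.png

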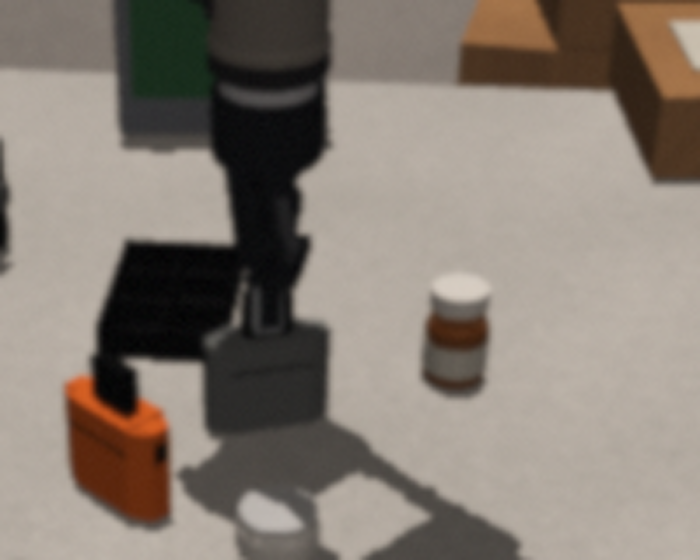

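The side crop shows the fingers on the black grip of the grey case, at about (265,310) in the crop. The case is still upright on the bench and the width reads 11 mm, so the grasp is good. Now I'll lift.

```bash
python3 -m inch '{"gripper":[-1,-1,-1,-1,-1,-1],"delta_pos":[[0,0,-1],[0,0,-2],[0,0,-3],[0,0,-3],[0,0,-3],[0,0,0]],"delta_rot":[[0,0,0],[0,0,0],[0,0,0],[0,0,0],[0,0,0],[0,0,0]]}' 80; python3 - <<'E'
from h import *
go(502.9,73.6,180,87)
E
```

```text
clock: 5.55
tool_pos: [515.1, -325.3, 201.7]
orientation: [-0.59, 3.085, 0.001]
contact_force: [1.1, -0.2, -1.3]
gripper_width: 10.5
t 5.55 pos [ 515.1 -325.3  201.7] F [ 1.1 -0.2 -1.3] w 10.5 ztilt [0.001 0.001] yyaw 111.64
d cm [-13.57  37.53   2.2 ] rz deg 24.64
drot deg [ 0.04  0.07 24.64]
```

```bash
python3 -m inch '{"gripper":[-1,-1,-1,-1,-1,-1,-1,-1,-1,-1],"delta_pos":[[-1.3,3.5,0],[-1.3,3.5,0],[-1.3,3.5,0],[-1.3,3.5,0],[-1.3,3.5,0],[-1.3,3.5,0],[-1.3,3.5,0],[-1.3,3.5,0],[-1.3,3.5,0],[-1.3,3.5,0]],"delta_rot":[[0,0,0],[0,0,0],[0,0,0],[0,0,0],[0,0,0],[0,0,0],[0,0,0],[0,0,0],[0,0,0],[0,0,0]]}'; python3 -m inch '{"gripper":[-1,-1,-1,-1,-1,-1],"delta_pos":[[0,0,0],[0,0,0],[0,0,0],[0,0,0],[0,0,0],[0,0,0]],"delta_rot":[[0,0,6.2],[0,0,6.2],[0,0,6.2],[0,0,5.5],[0,0,0],[0,0,0]]}';python3 - <<'E'
from h import *
go(502.9,73.6,90,87)
E
```

```text
clock: 6.55
tool_pos: [502.1, 57.8, 195.8]
orientation: [0.574, -3.081, -0.006]
contact_force: [0.4, -0.1, -2.1]
gripper_width: 9.9
clock: 7.15
tool_pos: [497.6, 64.5, 191.6]
orientation: [-0.088, -3.122, -0.005]
contact_force: [0.1, 0.9, -1.7]
gripper_width: 10.5
t 7.15 pos [497.6  64.5 191.6] F [ 0.1  0.9 -1.7] w 10.5 ztilt [-0.018  0.004] yyaw 86.77
d cm [-0.66  0.91 10.15] rz deg -0.23
drot deg [ 0.16 -1.03 -0.23]
```

```bash
python3 -m inch '{"gripper":[-1,-1,-1,-1,-1,-1,-1],"delta_pos":[[0,0.9,0],[-0.5,0,2],[0,0,2],[0,0,2],[0,0,2],[0,0,1.5],[0,0,0]],"delta_rot":[[0.1,-1,-0.2],[0,0,0],[0,0,0],[0,0,0],[0,0,0],[0,0,0],[0,0,0]]}'; python3 - <<'E'
from h import *
go(502.9,73.6,87,87)
E
```

```text
clock: 7.85
tool_pos: [503.6, 76.8, 93.8]
orientation: [0.063, 3.134, 0.003]
contact_force: [-0.2, 0.2, -1.8]
gripper_width: 10.3
t 7.85 pos [503.6  76.8  93.8] F [-0.2  0.2 -1.8] w 10.3 ztilt [0.007 0.002] yyaw 87.68
d cm [ 0.06 -0.32  0.68] rz deg 0.68
drot deg [0.11 0.39 0.68]
```

```bash
python3 -m inch '{"gripper":[-1,-1,-1,-1],"delta_pos":[[0,-0.3,0.3],[0,0,0.3],[0,0,0],[0,0,0]],"delta_rot":[[0.1,0.4,0.6],[0,0,0],[0,0,0],[0,0,0]]}'; python3 - <<'E'
from h import *
go(502.9,73.6,87,87)
c=shot('top','t2');shot('side','s2')
crop('s2',190,220,390,360,4,'s2c')
W=cloud(c)
R=W[165:300,205:320].reshape(-1,3); t=np.radians(-3.0);M=np.array([[np.cos(t),np.sin(t)],[-np.sin(t),np.cos(t)]])
q=(R[:,:2]-[612.5,63.5])@M.T
k=(R[:,2]>64)&(R[:,2]<90)&(q[:,0]<-65);print(q[k].min(0),q[k].max(0),np.percentile(R[k,2],[5,50,95]),k.sum())
E
```

```text
clock: 8.25
tool_pos: [504.7, 74.2, 89.6]
orientation: [0.078, 3.137, 0.0]
contact_force: [0.1, 0.0, -1.6]
gripper_width: 10.5
t 8.25 pos [504.7  74.2  89.6] F [ 0.1  0.  -1.6] w 10.5 ztilt [0.003 0.   ] yyaw 87.16
d cm [ 0.18 -0.07  0.25] rz deg 0.16
drot deg [0.01 0.19 0.16]
[-146.07757974    7.35250211] [-126.83823875   21.87639564] [79.01652597 81.83163377 85.77771731] 47
```

View pics/s2c.png

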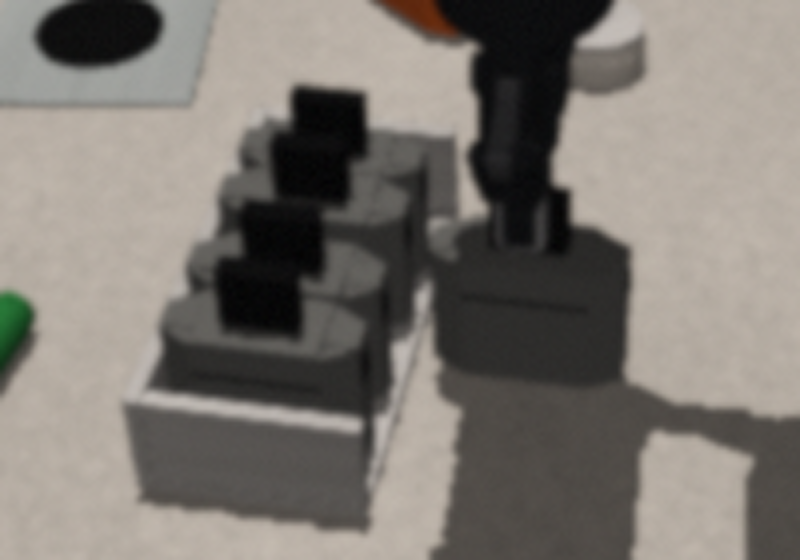

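```bash
python3 -c "
from h import *
crop('t2',195,160,325,290,4,'t2c')"
```

```text
(no output)
```

View pics/t2c.png

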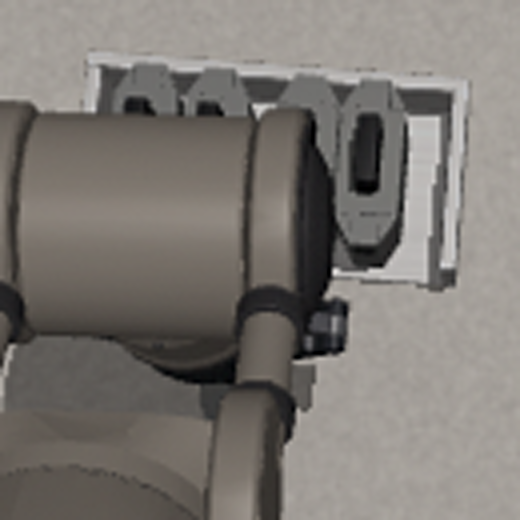

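The side crop shows the case hanging level just in front of the rack. Its box spans about x = 430–630 in the crop, and the fingers at (520,215) sit slightly towards the rack side of the grip. The arm hides it from above, so I'll measure the held case in the side cloud.

```bash
cat >> h.py <<'E'
def rk(P):
    t=np.radians(-3.0);M=np.array([[np.cos(t),np.sin(t)],[-np.sin(t),np.cos(t)]]);q=P.copy();q[...,:2]=(P[...,:2]-[612.5,63.5])@M.T;return q
E
python3 - <<'E'
from h import *
c=load('s2');q=rk(cloud(c))[220:360,190:390].reshape(-1,3);q=q[~np.isnan(q[:,0])]
k=(q[:,0]<-58)&(q[:,0]>-165)&(abs(q[:,1]-5)<30)
p=q[k]
def P(n,m,c,pp=(2,10,50,90,98)): print(n,m.sum(),np.percentile(p[m][:,c],pp).round(1) if m.sum() else '')
side=(p[:,2]>20)&(p[:,2]<65)
P('side x',side,0);P('side y',side,1)
P('low z (z>3)',(abs(p[:,1]-22)<6),2,(1,3,5,10))
P('boxtop z',(p[:,2]>70)&(p[:,2]<88)&(p[:,1]<18),2); 
for zl,zh in((66,90),):
    m=(p[:,2]>zl)&(p[:,2]<zh);P('top x',m,0,(0,2,50,98,100));P('top y',m,1,(0,2,50,98,100))
g=(p[:,2]>90)&(p[:,2]<114)&(p[:,1]<14);P('grip/finger x',g,0);P('y',g,1)
# side-face flat part: fit yaw
f=side&(p[:,0]>-140)&(p[:,0]<-90)&(p[:,1]>10);print('yaw slope',np.polyfit(p[f][:,0],p[f][:,1],1),np.polyfit(p[f][:,2],p[f][:,1],1))
print(rk(np.array([manip.observe()['tool_pos']])))
E
```

```text
side x 865 [-156.6 -150.2 -114.7  -77.3  -68.9]
side y 865 [13.7 17.7 23.7 25.6 26.4]
low z (z>3) 2085 [-4.  -3.1 -2.5 -1.3]
boxtop z 373 [73.5 77.7 79.6 81.4 85.9]
top x 739 [-157.3 -156.  -116.6  -69.4  -66.7]
top y 739 [-10.1  -6.1  17.5  25.7  27.1]
grip/finger x 81 [-129.9 -129.6 -125.4  -97.1  -95. ]
y 81 [ 2.9  4.7 12.1 13.8 14. ]
yaw slope [1.03728799e-03 2.44622070e+01] [1.06996044e-03 2.42975421e+01]
[[-108.26921175    5.0738741    89.50269627]]
```

```bash
python3 - <<'E'
from h import *
for tag in('t0','s0','s2'):
    q=rk(cloud(load(tag))).reshape(-1,3)
    k=(abs(q[:,0])<50)&(abs(q[:,1])<100)
    p=q[k]
    b=p[(p[:,2]>71)&(p[:,2]<81)];print(tag,'boxtop',np.median(b[:,2]).round(1),'x',np.percentile(b[:,0],[1,99]).round(1))
    g=p[p[:,2]>105]; print(' griptop z',np.median(g[:,2]).round(1))
    for cy in(66,28,-20,-55):
        m=g[(abs(g[:,1]-cy)<10)]; print('  y',(m[:,1].min()/2+m[:,1].max()/2).round(1) if len(m) else '', 'x',(m[:,0].min()/2+m[:,0].max()/2).round(1) if len(m) else '',len(m))
E
```

```text
t0 boxtop 76.7 x [-45.1  43. ]
 griptop z 108.9
  y 66.3 x -1.7 100
  y 28.6 x -0.6 97
  y -19.8 x -1.3 102
  y -54.9 x -0.6 100
s0 boxtop 73.4 x [-48.5  39.9]
 griptop z 105.9
  y 69.4 x -4.8 78
  y 31.1 x -3.8 68
  y -17.0 x -4.5 57
  y -51.9 x -4.1 58
s2 boxtop 73.3 x [-48.5  40. ]
 griptop z 105.9
  y 69.3 x -4.7 67
  y 31.3 x -3.9 60
  y -16.4 x -4.5 62
  y -52.0 x -4.1 44
```

Against the top camera, the side camera is offset by about (-3,+3,-3) mm, and that offset is consistent. Allowing for it, the held case is centred on the gap (y 4.4), its underside is about 12 mm up, and it is square. Next I'll lower it 4 mm and start the insertion.

```bash
python3 -m inch '{"gripper":[-1,-1,-1,-1,-1,-1],"delta_pos":[[0,0,0.4],[0,0,0],[-0.8,0,0],[-0.8,0,0],[-0.8,0,0],[0,0,0]],"delta_rot":[[0,0.1,0.1],[0,0,0],[0,0,0],[0,0,0],[0,0,0],[0,0,0]]}'; python3 - <<'E'
from h import *
print(rk(np.array([manip.observe()['tool_pos']])).round(1))
go(612.7,67.8,85,87)
E
```

```text
clock: 8.95
tool_pos: [531.7, 72.8, 85.9]
orientation: [0.081, 3.137, 0.0]
contact_force: [-0.7, 0.8, -1.5]
gripper_width: 10.2
[[-81.1   5.1  85.9]]
t 8.95 pos [531.7  72.8  85.9] F [-0.7  0.8 -1.5] w 10.2 ztilt [0.004 0.   ] yyaw 87.04
d cm [-8.11 -0.08  0.12] rz deg 0.04
drot deg [0.02 0.21 0.04]
```

```bash
python3 -m inch '{"gripper":[-1,-1,-1,-1,-1,-1,-1,-1],"delta_pos":[[-0.5,-0.1,0],[-0.5,0,0],[-0.5,0,0],[-0.5,0,0],[-0.5,0,0],[-0.5,0,0],[-0.5,0,0],[0,0,0]],"delta_rot":[[0,0.1,0],[0,0,0],[0,0,0],[0,0,0],[0,0,0],[0,0,0],[0,0,0],[0,0,0]]}'; python3 - <<'E'
from h import *
print(rk(np.array([manip.observe()['tool_pos']])).round(1))
go(612.7,67.8,85,87)
c=shot('side','s3');crop('s3',190,220,390,360,4,'s3c')
p=rk(cloud(c)).reshape(-1,3)+[3.2,-2.8,2.9]
p=p[(abs(p[:,0])<50)&(abs(p[:,1])<100)]
g=p[p[:,2]>104]
for cy in(66,28,-20,-55):
    m=g[(abs(g[:,1]-cy-np.sign(cy)*5)<12)&(g[:,0]>-25)]; print('  y',((m[:,1].min()+m[:,1].max())/2).round(1),'x',((m[:,0].min()+m[:,0].max())/2).round(1),len(m),np.ptp(m,0).round(0))
E
```

```text
clock: 9.75
tool_pos: [569.2, 69.7, 85.3]
orientation: [-0.081, -3.14, -0.0]
contact_force: [-0.5, -0.4, -1.4]
gripper_width: 10.8
[[-43.6   4.   85.3]]
t 9.75 pos [569.2  69.7  85.3] F [-0.5 -0.4 -1.4] w 10.8 ztilt [-0.  0.] yyaw 87.04
d cm [-4.35  0.03  0.03] rz deg 0.04
drot deg [ 0.01 -0.02  0.04]
  y 69.6 x -3.6 862 [ 43.  20. 337.]
  y 33.0 x -3.5 637 [ 43.  24. 334.]
  y -25.1 x -3.6 91 [ 43.  22. 335.]
  y -57.6 x -3.9 49 [ 42.  19. 339.]
```

View pics/s3c.png

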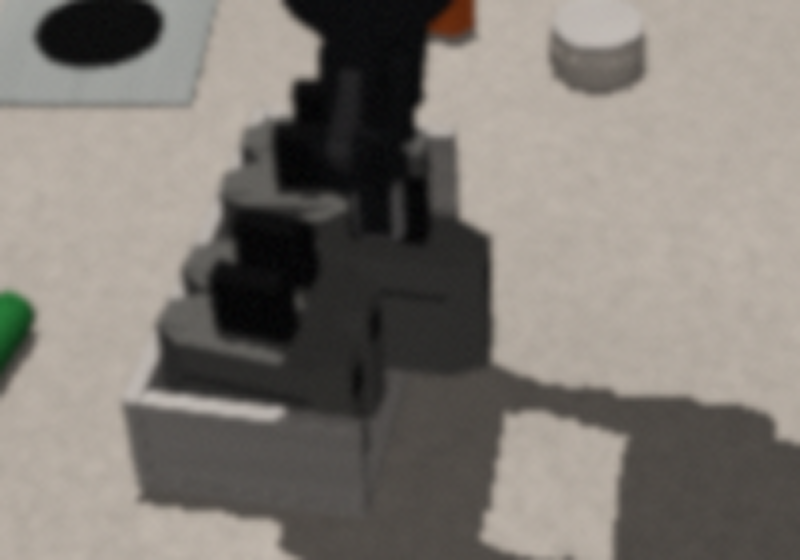

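The side crop shows the case halfway in. The left pair, at (265,240) and (255,300), has moved aside and is upright, and the contact force is near zero. I'll continue the push.

```bash
python3 -m inch '{"gripper":[-1,-1,-1,-1,-1,-1,-1,-1,-1],"delta_pos":[[-0.5,0,0],[-0.5,0,0],[-0.5,0,0],[-0.5,0,0],[-0.5,0,0],[-0.5,0,0],[-0.5,0,0],[-0.4,0,0],[0,0,0]],"delta_rot":[[0,0,0],[0,0,0],[0,0,0],[0,0,0],[0,0,0],[0,0,0],[0,0,0],[0,0,0],[0,0,0]]}'; python3 - <<'E'
from h import *
print(rk(np.array([manip.observe()['tool_pos']])).round(1))
go(612.7,67.8,85,87)
E
```

```text
clock: 10.7
tool_pos: [611.1, 67.6, 85.0]
orientation: [-0.081, -3.14, -0.0]
contact_force: [0.5, 0.6, -1.6]
gripper_width: 10.7
[[-1.6  4.  85. ]]
t 10.7 pos [611.1  67.6  85. ] F [ 0.5  0.6 -1.6] w 10.7 ztilt [-0.001  0.   ] yyaw 87.05
d cm [-0.16  0.03  0.  ] rz deg 0.05
drot deg [ 0.01 -0.06  0.05]
```

```bash
python3 -m inch '{"gripper":[-1,-1,-1],"delta_pos":[[-0.2,0,0],[-0.2,0,0],[0,0,0]],"delta_rot":[[0,0,0],[0,0,0],[0,0,0]]}'; python3 -m inch '{"gripper":[-1,-1,-1],"delta_pos":[[0,0,0.1],[0,0,0.1],[0,0,0]],"delta_rot":[[0,0,0],[0,0,0],[0,0,0]]}';python3 - <<'E'
from h import *
print(rk(np.array([manip.observe()['tool_pos']])).round(1))
go(612.7,67.8,85,87)
E
```

```text
clock: 11.0
tool_pos: [614.1, 67.5, 84.7]
orientation: [-0.081, -3.137, -0.0]
contact_force: [0.3, 0.3, -2.1]
gripper_width: 10.5
clock: 11.3
tool_pos: [614.1, 67.5, 83.7]
orientation: [-0.08, -3.137, -0.0]
contact_force: [-0.7, 0.4, -2.3]
gripper_width: 10.4
[[ 1.4  4.1 83.7]]
t 11.3 pos [614.1  67.5  83.7] F [-0.7  0.4 -2.3] w 10.4 ztilt [-0.003  0.   ] yyaw 87.06
d cm [ 0.14  0.02 -0.13] rz deg 0.06
drot deg [ 0.   -0.18  0.06]
```

```bash
python3 -m inch '{"gripper":[-1,-1,-1,-1],"delta_pos":[[0,0,0.1],[0,0,0.1],[-0.2,0,0],[0,0,0]],"delta_rot":[[0,0,0],[0,0,0],[0,0,0],[0,0,0]]}';python3 - <<'E'
from h import *
print(rk(np.array([manip.observe()['tool_pos']])).round(1))
go(612.7,67.8,83,87)
E
```

```text
clock: 11.7
tool_pos: [614.1, 67.5, 83.7]
orientation: [-0.08, -3.134, 0.0]
contact_force: [-0.2, -0.3, -1.4]
gripper_width: 10.3
[[ 1.4  4.1 83.7]]
t 11.7 pos [614.1  67.5  83.7] F [-0.2 -0.3 -1.4] w 10.3 ztilt [-0.006 -0.   ] yyaw 87.08
d cm [0.14 0.02 0.08] rz deg 0.08
drot deg [-0.02 -0.36  0.08]
```

```bash
python3 -m inch '{"gripper":[-1,-1,-1],"delta_pos":[[-0.3,0,0.3],[0,0,0],[0,0,0]],"delta_rot":[[0,-0.4,0],[0,0,0],[0,0,0]]}';python3 - <<'E'
from h import *
print(rk(np.array([manip.observe()['tool_pos']])).round(1))
go(612.7,67.8,83,87)
c=shot('side','s4')
p=rk(cloud(c)).reshape(-1,3)+[3.2,-2.8,2.9]
p=p[(abs(p[:,1])<100)]
b=p[(p[:,2]>70)&(p[:,2]<86)&(abs(p[:,0])<60)]
for y in range(-80,90,10):
    m=b[abs(b[:,1]-y)<5]; 
    if len(m)>5: print(y,len(m),'z',np.median(m[:,2]).round(1),'x',np.percentile(m[:,0],[2,98]).round(1))
E
```

```text
clock: 12.0
tool_pos: [614.1, 67.6, 84.6]
orientation: [-0.079, -3.137, 0.001]
contact_force: [0.3, 0.6, -2.2]
gripper_width: 10.5
[[ 1.4  4.2 84.6]]
t 12.0 pos [614.1  67.6  84.6] F [ 0.3  0.6 -2.2] w 10.5 ztilt [-0.004 -0.001] yyaw 87.11
d cm [0.14 0.02 0.16] rz deg 0.11
drot deg [-0.05 -0.22  0.11]
-80 36 z 75.8 x [-42.1 -16.8]
-70 54 z 76.6 x [-44.8 -17.8]
-60 72 z 76.1 x [-44.1 -10.8]
-50 41 z 76.2 x [-36.5 -14.9]
-40 51 z 76.3 x [-43.9 -17.4]
-30 90 z 76.4 x [-44.4  -8.9]
-20 78 z 75.8 x [-36.3  43.4]
-10 55 z 77.5 x [-39.6  39.1]
0 91 z 77.1 x [-44.1  44.5]
10 135 z 77.3 x [-43.8  45.1]
20 77 z 76.1 x [-37.3  37.1]
30 80 z 76.2 x [-37.6  43.3]
40 111 z 75.9 x [-44.4  44.4]
50 118 z 75.8 x [-44.1  41.1]
60 79 z 75.8 x [-37.9  39.3]
70 125 z 76.1 x [-45.2  43.6]
80 259 z 76.7 x [-44.2  41.4]
```

The cloud puts the case's box at x from -44 to +45 in the rack. It's against the wall, about 1 mm above the floor, and its neighbours are level. I'll release it with a small opening (about 21 mm, to clear the neighbours' grips) and rise straight up.

```bash
python3 -m inch '{"gripper":[-0.7,-0.6,-0.55,-0.5,-0.5,-0.5],"delta_pos":[[0,0,0],[0,0,0],[0,0,0],[0,0,0],[0,0,0],[0,0,0]],"delta_rot":[[0,0,0],[0,0,0],[0,0,0],[0,0,0],[0,0,0],[0,0,0]]}' ; python3 -m inch '{"gripper":[-0.5,-0.5,-0.5,-0.5,-0.5,-0.5,-0.5],"delta_pos":[[0,0,-0.5],[0,0,-1],[0,0,-2],[0,0,-3],[0,0,-3],[0,0,-3],[0,0,0]],"delta_rot":[[0,0,0],[0,0,0],[0,0,0],[0,0,0],[0,0,0],[0,0,0],[0,0,0]]}';python3 - <<'E'
from h import *
go(400,-150,230,87)
c=shot('side','s5');crop('s5',190,220,390,360,4,'s5c')
E
```

```text
clock: 12.65
tool_pos: [616.2, 67.5, 83.8]
orientation: [-0.08, -3.14, 0.001]
contact_force: [0.4, -0.0, 0.0]
gripper_width: 21.9
clock: 13.35
tool_pos: [616.3, 67.6, 217.6]
orientation: [0.08, 3.139, -0.0]
contact_force: [1.0, -0.9, 0.4]
gripper_width: 21.4
t 13.35 pos [616.3  67.6 217.6] F [ 1.  -0.9  0.4] w 21.4 ztilt [ 0.001 -0.   ] yyaw 87.09
d cm [ 20.49 -22.83  -1.26] rz deg 0.09
drot deg [-0.02  0.08  0.09]
```

View pics/s5c.png

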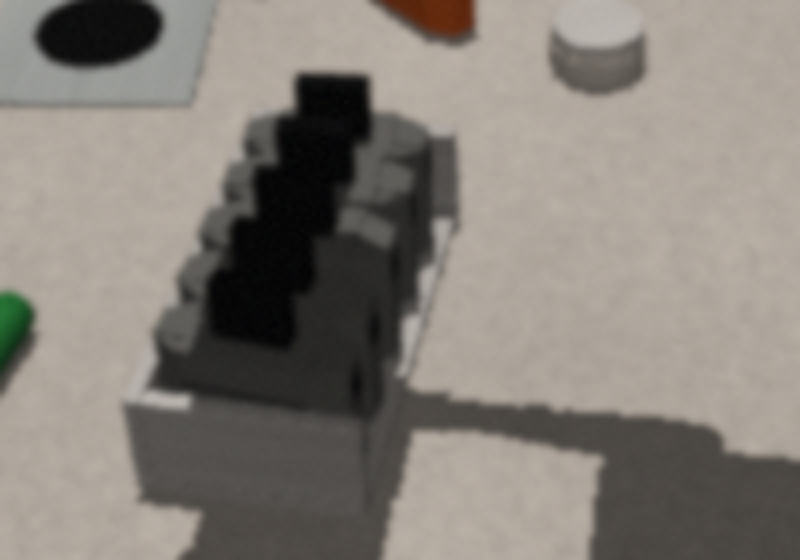

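The side crop shows all five cases standing upright in a row, with grips from (333,105) to (255,305). I'll back the arm away so the top camera can check the row.

```bash
python3 -m inch '{"gripper":[-0.5,-0.5,-0.5,-0.5,-0.5,-0.5,-0.5],"delta_pos":[[2.9,-3.2,0],[2.9,-3.2,0],[2.9,-3.2,0],[2.9,-3.2,0],[2.9,-3.2,0],[2.9,-3.2,0],[0,0,0]],"delta_rot":[[0,0,0],[0,0,0],[0,0,0],[0,0,0],[0,0,0],[0,0,0],[0,0,0]]}';python3 - <<'E'
from h import *
print(manip.observe()['tool_pos'],manip.observe()['clock'])
c=shot('top','t6');crop('t6',195,160,325,250,5,'t6c')
q=rk(cloud(c))[160:250,195:325]
k=((q[...,2]>100)&(q[...,2]<115)).astype(np.uint8);n,l=cv2.connectedComponents(k)
for i in range(1,n):
    m=q[l==i]
    if len(m)>20:
        r=cv2.minAreaRect(m[:,:2].astype(np.float32)); h=np.linalg.lstsq(np.c_[m[:,:2]-m[:,:2].mean(0),np.ones(len(m))],m[:,2],rcond=None)[0]
        print(len(m),np.round(r[0],1),np.round(r[1],1),round(r[2],1),'z',np.median(m[:,2]).round(1),'slopes',h[:2].round(3))
w=q.reshape(-1,3);w=w[(w[:,2]>70)&(w[:,2]<82)];print('box x',np.percentile(w[:,0],[1,99]).round(1),w[:,1].min(),w[:,1].max())
a=rk(cloud(load('t0')))[...,2];b=rk(cloud(c))[...,2]
d=(abs(a-b)>6)&~np.isnan(a)&~np.isnan(b);d=cv2.morphologyEx(d.astype(np.uint8),cv2.MORPH_OPEN,np.ones((3,3)))
n,l,s,_=cv2.connectedComponentsWithStats(d);print(s[1:])
E
```

```text
clock: 14.1
tool_pos: [421.8, -119.0, 210.0]
orientation: [-0.073, -3.129, -0.003]
contact_force: [0.3, 1.5, -1.2]
gripper_width: 21.3
[ 421.80795615 -119.01541424  210.00841996] 14.1
112 [-0.3 75.3] [12.9 36.6] 83.8 z 108.6 slopes [0.04  0.233]
112 [-0.1 41. ] [12.4 36.6] 84.5 z 108.5 slopes [0.034 0.109]
106 [-0.2  4.4] [35.  12.7] 0.5 z 108.6 slopes [0.02 0.07]
104 [ -0.7 -32.7] [35.5 10.8] 4.3 z 109.0 slopes [0.023 0.045]
103 [ -0.3 -66. ] [37.5 10.6] 4.9 z 108.9 slopes [0.047 0.015]
box x [-44.1  44. ] -85.08102879542105 94.07644945982543
[[   42     0     3     2     6]
 [   57     0     3     2     6]
 [  272     0     3     2     6]
 [  612     0     7     3    21]
 [  100     4     3     3     9]
 [  444     4     3     3     9]
 [    0     7     2     3     6]
 [  345     6     4     3    12]
 [  558    11     3     3     9]
 [  615    14     3     3     9]
 [  604    17     3     3     9]
 [  432    19     3     3     9]
 [  262    20     3     3     9]
 [  635    24     3     3     9]
 [  297    26     4     3    12]
 [  240    32     3     3     9]
 [  539    39     3     4    12]
 [  368    40     4     4    15]
 [  634    46     3     3     9]
 [  412    49     3     3     9]
 [  623    51     3     3     9]
 [  224   177     3     3     9]
 [  239   176     6     7    30]
 [  251   177     4     5    18]
 [  244   177    37    48   594]
 [  267   178     5     5    20]
 [  277   178     6     7    28]
 [  216   181    10    36   204]
 [  284   181     3     3     9]
 [  283   180    19    46   503]
 [  226   184     7    19    99]
 [  236   185    16    20   257]
 [  266   187    14    20   235]
 [  227   211    16    11   122]
 [   28   210   397   270 32234]
 [  282   216     8    10    66]
 [  223   218     3     3     9]
 [  427   226    31    43   889]
 [    0   436    11    27   216]]
```

View pics/t6.png

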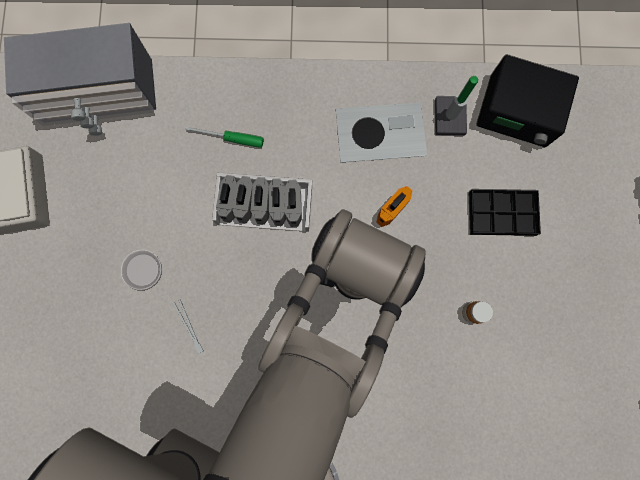

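All five cases are standing in the rack, from (226,197) to (294,202) in the top view, and the bystanders are where they were. The outer pairs are slightly yawed, so I'll check yaw and tilt more accurately before handing in.

```bash
python3 - <<'E'
from h import *
C=[load('t6')]+[shot('top',f't7{i}') for i in range(4)]
p=np.concatenate([rk(cloud(c))[160:250,195:325].reshape(-1,3) for c in C]);p=p[~np.isnan(p[:,2])]
for x,y in((-.3,75.3),(-.1,41),(-.2,4.4),(-.7,-32.7),(-.3,-66)):
    g=p[(abs(p[:,0]-x)<22)&(abs(p[:,1]-y)<10)&(p[:,2]>106.5)&(p[:,2]<112)]
    d=g[:,:2]-g[:,:2].mean(0);v=np.linalg.svd(d,full_matrices=False)[2][0];yaw=np.arctan(v[1]/v[0])
    c=g[:,:2].mean(0)
    e=np.array([np.cos(yaw),np.sin(yaw)]);n=np.array([-e[1],e[0]])
    r=p[:,:2]-c;b=p[(abs(r@e)<38)&(abs(r@n)<14)&(p[:,2]>72)&(p[:,2]<81)]
    h=np.linalg.lstsq(np.c_[b[:,:2]-c,np.ones(len(b))],b[:,2],rcond=None)[0]
    print(np.round(c,1),'yaw',yaw.round(3),'box z',np.median(b[:,2]).round(1),'slopes',h[:2].round(3),len(b))
W0=cloud(load('t0'));W=cloud(C[-1])
I0=load('t0')['pixels'];I=C[-1]['pixels']
for n,(x,y,w) in dict(dish=(141,270,25),jar=(480,312,20),tray=(504,212,45),driver=(225,137,45),tweez=(190,326,32)).items():
    a=I0[y-w:y+w,x-w:x+w];b=I[y-w:y+w,x-w:x+w];print(n,np.abs(a.astype(int)-b).mean().round(2))
E
```

```text
[-0.2 75.3] yaw -0.061 box z 76.7 slopes [-0.001  0.005] 1437
[-0.2 40.7] yaw -0.089 box z 76.7 slopes [-0.001 -0.011] 1501
[-0.3  3.9] yaw 0.004 box z 76.7 slopes [ 0.002 -0.002] 1523
[ -0.1 -32.6] yaw 0.082 box z 76.4 slopes [-0.002  0.004] 1665
[  0.4 -65.8] yaw 0.102 box z 76.6 slopes [ 0.001 -0.003] 1532
dish 10.9
jar 10.3
tray 8.15
driver 11.26
tweez 11.07
```

Yaw is at most about 0.10 rad, within the 0.15 limit. Tilt is about 0.01 rad at most, the heights match, and the case is at x ≈ 0. Handing in.

```bash
python3 -c "
from plant import manip
print(manip.job_done())"
```

```text
the job is handed in; nothing more can be done
None
```

The grey case is back in the rack, in the gap between the two pairs, and I handed the job in at about 14 s of the 38 s allowed. No verdict is reported.

I gripped it by its black block, squared it to the rack and slid it in about 2 mm above the floor. I then let go with a small finger opening and backed the arm away.

**Case:** in the rack frame it is at x ≈ 0 and y ≈ +4 mm. Its yaw is 0.004 rad, its tilt about 0.002 rad, and its box top at 76.7 mm means it is on the floor.

**Row cases:** all four stand level (tilt about 0.01 rad or less) and in order, with x within 1 mm of 0. They fanned out slightly, with yaws from -0.09 to +0.10 rad against the 0.15 limit. A cruder rectangle fit gave up to 0.11 rad for the left pair.

**Bystanders:** all looked unmoved in the pictures. The tin was hidden by the arm in the last top view, but the side view after release showed it in place. My pixel-difference check on the others gave about 8–11 grey levels throughout, probably image noise, so it proved little.

**Checks that disagreed:**
- The side camera read about (-3, +3, -3) mm off the top camera, and I corrected for that.
- The wrist force never clearly showed contact with the back wall or the floor. That the case is home rests on the position stalling there and on the camera measurements.

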